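# Make up the pairs of heels in the findings tray

### The arm

A 6-joint arm with a two-finger parallel gripper is mounted at the origin on the work surface. World frame = base frame: x ahead of the robot, y to its left, z up, the work surface at z = 0. Lengths are in m, angles in rad, forces in N, time in s.
With the tool pointing down it reaches from about 0.35 to 0.775 m from the base axis. Payload 5.5 kg.
Tool frame: the origin (TCP) lies at the very end of the fingers, on their centre line; the grasp point (between the pads) lies 19 mm behind it; z points along the fingers, y is the direction in which the jaws open and shut (so a half turn about z gives the same grasp; the last joint's range is limited). The gripper opens to 85 mm and grips with 20 to 120 N. Pads are 22 mm wide; open, the fingers measure 114 mm over their backs; the gripper's body (76 mm by 85 mm) begins 54 mm behind the grasp point. The pads swing forward as they close: fully open they stand 13 mm farther back than shut.
Start: joints at [1.131, 0.313, 0.046, 1.304, 0, 1.431], TCP at [0.17, 0.549, 0.231] pointing down, gripper open.
Joint ranges: [-2.76, 2.76], [-0.86, 1.69], [-1.03, 1.26], [-2.2, 2.34], [-1.47, 1.5], [-3.14, 3.14]. Speed limits (rad/s): [2.57, 2.57, 3.14, 3.14, 3.14, 3.14].

### API

Orientations are given as a unit quaternion [w, x, y, z].
In Python, from workcell import get_state, imaging, env, spotter gives the robot as it stands.
- The arm moves only by the tool play_rows, never from a script. Its argument "moves" is a list of rows, each an object with "claw": the finger opening in cm, from 0 to 8.54; "delta_pos": the shift along the tool's x, y, z in cm, a list of three; "twist": the turn about the tool's z in degrees. A call has 1 to 12 rows; each row is the pose to reach, as a shift and turn from the pose commanded when the call began, along the tool's axes at that moment; what a row does not reach only later rows make up. A row lasts 1/8 s, in which the tool goes at most 62.5 mm and 10.7 degrees, less where a joint would pass 70% of its speed; a pose out of reach is approached as far as the arm can. A call with a gripper value outside its range is refused whole. The fingers move at their own pace and stop on an object; "force" is the grip in N (left out, the last holds). Time passes only in rows, so rows that repeat a pose let the fingers close. It gives the time, the measured TCP pose, the force and the opening at its end, in the units of the state.
- get_state(): the state, without advancing time (a new reading comes with each control period).
- imaging.read_camera(name): name is "side" or "top"; returns the picture (480x640x3 uint8, red, green, blue); there is no depth.
- imaging.camera_info(name): a dict with "fx", "fy", "cx", "cy" (pixels), "world_to_cam" (4x4, takes a point from world to camera coordinates). Camera axes: x right, y down, z forward; pixel columns grow to the right and rows downward; lengths in m; the calibration is good to about 2 mm. A picture is of the moment at which its call begins. camera_info takes no time and is no camera call.
- env.hand_in(): hands the job in, once; it reports no verdict.
Trained networks look in the newest picture that a camera, given by its name, has taken for a name from the list of things; names that differ only in an ending like _2 or _b are one class to them, and where a whole thing is asked for, a point or a joint stands for the part that bears it (a point fixed in the world has none). Each returns a list of dicts, best first, with "conf" (0 to 1); they miss things now and then, are a little off and sometimes report something else, mostly with a low value. They report only what shows in the picture. A call takes as long as a camera call.
- spotter.spot_in(camera, query): "extent" ([left, top, right, bottom] in pixels, round what is visible of it).
The state is a dict: "clock": time; "joint_pos": joint angles; "qvel": joint speeds; "tau": joint torques, N m; "tcp_pos": TCP position; "orientation": TCP orientation; "wrist_force": force on the tool from outside, world axes, zero at the start; "ft_torque": the same for the moment, N m; "finger_gap": finger opening in m.
Only numpy, scipy, OpenCV 4.12 (cv2) and the standard library are available. Lean on these libraries where they do the work, as an engineer would, in place of code of your own. Each camera call takes 0.05 s, during which the arm holds its last target. There are 200 camera calls.

### The job

On the cobbler's bench one heel of each of three pairs already stands in its own compartment of the wooden tray. Find the heel of the same shape and size for each on the cutting board and stand it, black rubber face down, flat on the tray floor beside its mate in the same compartment, leaving the mates standing in their compartments. Two odd heels match nothing in the tray: leave them where they are on the board.

Things in the scene. Friction and masses are not known exactly. Their poses are not given: they have to be found in the camera images.
- tray: wooden tray, fixed, 172 (x) by 372 (y) mm. Origin: centre of its underside, on the bench. Three equal compartments in a row along y, each 160 (x) by 116 (y) mm inside, centred at y = -122, 0, +122. Floor 6 mm thick; walls and dividers 6 mm thick, tops 24 mm above the bench. In each one heel stands, about 40 mm to +x or -x of its centre, midway between the dividers (5 mm), square to the tray (0.1 rad).
- heel_low_mid (a point): To be put away; stands on the off-white cutting board (fixed, 10 mm thick), turned any way: low broad heel: D-shaped from above: flat front at its own +x, straight sides, half-round back at -x; 62 long (x), 56 wide (y), 25 high; sides straight from x = -3 to +31 mm; about 80 g. Brown stacked leather, black rubber foot. Point: its centre, half-way up, z up.
- heel_cuban_mid (a point): To be put away; stands on the off-white cutting board (fixed, 10 mm thick), turned any way: Cuban heel: D-shaped from above: flat front at its own +x, straight sides, half-round back at -x; 50 long (x), 46 wide (y), 50 high; sides straight from x = -2 to +25 mm; about 100 g. Brown stacked leather, black rubber foot. Point: its centre, half-way up, z up.
- heel_block_mid (a point): To be put away; stands on the off-white cutting board (fixed, 10 mm thick), turned any way: tall slim block heel: a plain rectangular block, 40 long (x), 36 wide (y), 66 high; about 90 g. Brown stacked leather, black rubber foot. Point: its centre, half-way up, z up.
- mate_low_mid (a point): Mate of heel_low, loose, already in one of the tray's compartments: low broad heel: D-shaped from above: flat front at its own +x, straight sides, half-round back at -x; 62 long (x), 56 wide (y), 25 high; sides straight from x = -3 to +31 mm; about 80 g. Brown stacked leather, black rubber foot. Point: its centre, half-way up, z up.
- mate_cuban_mid (a point): Mate of heel_cuban, loose, already in one of the tray's compartments: Cuban heel: D-shaped from above: flat front at its own +x, straight sides, half-round back at -x; 50 long (x), 46 wide (y), 50 high; sides straight from x = -2 to +25 mm; about 100 g. Brown stacked leather, black rubber foot. Point: its centre, half-way up, z up.
- mate_block_mid (a point): Mate of heel_block, loose, already in one of the tray's compartments: tall slim block heel: a plain rectangular block, 40 long (x), 36 wide (y), 66 high; about 90 g. Brown stacked leather, black rubber foot. Point: its centre, half-way up, z up.
- odd_small_mid (a point): Odd heel, stays on the cutting board: shaped like the low broad heel but clearly smaller, a child's: 44 long (x), 40 wide (y), 25 high. Brown stacked leather, black rubber foot. Point: its centre, half-way up, z up.
- odd_square_mid (a point): Odd heel, stays on the cutting board: a square block like the slim block heel but broader and lower: 60 long (x), 54 wide (y), 40 high. Brown stacked leather, black rubber foot. Point: its centre, half-way up, z up.

How it is judged:
By the outcome, as a careful person would: the job done as asked, in the order asked, and still so for the second after the job is handed in, with the robot touching nothing.
It also fails if it takes over 96 s, if anything falls off the work surface, if the arm or the gripper's body presses on something with over 40 N, if the wrist force passes 120 N, or if a joint passes its speed limit or range.

## Working session

There is one attempt and no reset: what is moved stays moved. The work goes in short steps, Python scripts to look and compute and a tool call to move; the robot and the scene stay as the last step left them, time stands still between calls to the robot, and variables do not carry over. Pictures are saved under pics/ and viewed, about 12 in all and at most 16, crops included, and the job is handed in when it is done.

Besides the shell and the picture viewer there is one more tool, called after "Request:" as name(argument=value, ...) on one line, values as JSON. play_rows: Moves the arm, as the interface text tells. Its arguments: {"type":"object","properties":{"moves":{"type":"array"},"force":{"type":"number"}},"required":["moves"]}

```bash
mkdir -p pics; ls; python3 - <<'E'
from workcell import get_state, imaging, env, spotter
import cv2
s=get_state(); print(s)
for n in("top","side"):
    im=imaging.read_camera(n); cv2.imwrite(f"pics/{n}0.png",im[:,:,::-1])
    print(n,imaging.camera_info(n))
    for q in ["heel_low_mid","heel_cuban_mid","heel_block_mid","mate_low_mid","mate_cuban_mid","mate_block_mid","odd_small_mid","odd_square_mid","tray"]:
        print(q,[([round(v) for v in d["extent"]],round(d["conf"],2)) for d in spotter.spot_in(n,q)][:4])
E
```

```text
pics
{'clock': 0.0, 'joint_pos': array([ 1.13138531e+00,  3.14012881e-01,  4.49550068e-02,  1.30362797e+00,
       -2.95154328e-05,  1.43122906e+00]), 'qvel': array([-2.40363111e-05,  2.41818677e-04, -1.04363637e-03, -2.97200603e-04,
        3.54136109e-04,  6.93682833e-04]), 'tau': array([-1.93994325e-03, -4.80630970e+01,  2.98531777e+01,  1.94044621e-02,
       -5.36668922e-04, -1.22917591e-06]), 'tcp_pos': array([0.16960767, 0.548855  , 0.230392  ]), 'orientation': array([-2.55550298e-04,  1.49360801e-01,  9.88782311e-01, -9.09661940e-04]), 'wrist_force': array([0.61408773, 1.1310304 , 0.11749201]), 'ft_torque': array([-0.01237807,  0.01751282,  0.04099386]), 'finger_gap': 0.08509429009665792}
top {'fx': 604.39302675783, 'fy': 604.39302675783, 'cx': 327.90813079876574, 'cy': 243.81997774763937, 'world_to_cam': array([[-0.00603463, -0.99974261, -0.02186984,  0.02335031],
       [-0.99919381,  0.00689648, -0.03954968,  0.51270395],
       [ 0.03969033,  0.02161354, -0.99897824,  1.26615249],
       [ 0.        ,  0.        ,  0.        ,  1.        ]])}
heel_low_mid [([169, 253, 197
[... 469 characters left out ...]
171295, 'world_to_cam': array([[-0.99828331, -0.05853892,  0.00190229,  0.51703734],
       [-0.04733873,  0.78730623, -0.61474218,  0.0436542 ],
       [ 0.03448866, -0.61377691, -0.78872583,  0.92019729],
       [ 0.        ,  0.        ,  0.        ,  1.        ]])}
heel_low_mid [([320, 373, 361, 417], 0.85)]
heel_cuban_mid []
heel_block_mid [([337, 287, 367, 333], 0.68), ([337, 142, 356, 176], 0.45)]
mate_low_mid [([302, 124, 330, 146], 0.82)]
mate_cuban_mid [([303, 184, 324, 214], 0.65)]
mate_block_mid [([248, 394, 293, 452], 0.74), ([338, 145, 355, 175], 0.61)]
odd_small_mid [([278, 270, 308, 302], 0.93)]
odd_square_mid [([245, 392, 293, 453], 0.69)]
tray [([295, 117, 370, 232], 0.92)]
```

```bash
python3 - <<'E'
import cv2
a=cv2.imread("pics/top0.png")[170:310,120:560]; cv2.imwrite("pics/c1.png",cv2.resize(a,(800,255),interpolation=cv2.INTER_CUBIC))
a=cv2.imread("pics/top0.png")[180:300,130:310]; cv2.imwrite("pics/c1.png",cv2.resize(a,(800,533),interpolation=cv2.INTER_CUBIC))
E
```

```text
(no output)
```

View pics/top0.png

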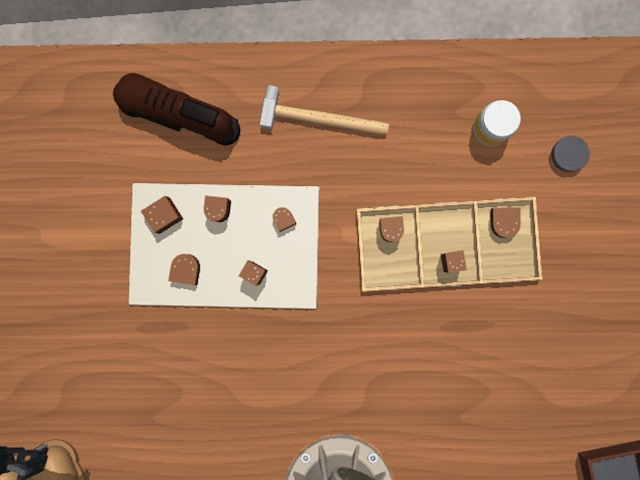

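View pics/c1.png

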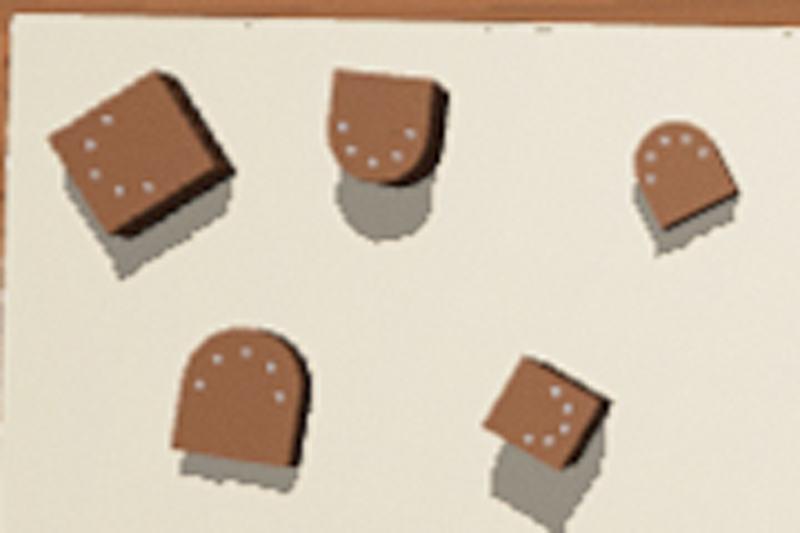

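View pics/side0.png

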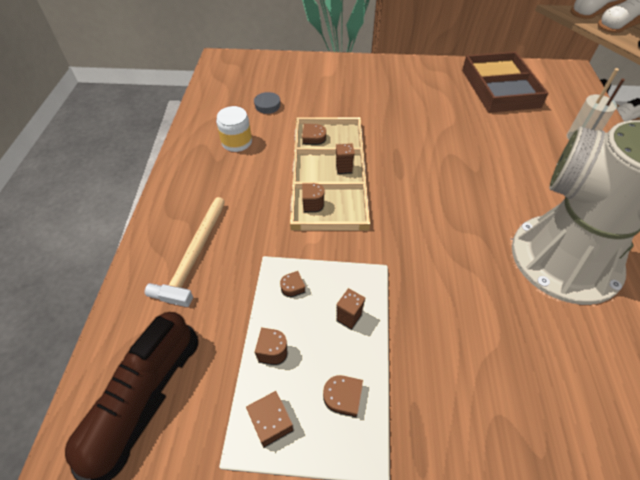

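```bash
cat > h.py <<'E'
import numpy as np, cv2
from scipy.optimize import minimize
from workcell import get_state, imaging, env, spotter
def proj(cam,P):
    c=imaging.camera_info(cam); P=np.c_[np.atleast_2d(P),np.ones(len(P))]@c["world_to_cam"].T
    return np.c_[c["fx"]*P[:,0]/P[:,2]+c["cx"],c["fy"]*P[:,1]/P[:,2]+c["cy"]]
def unproj(cam,uv,z):
    c=imaging.camera_info(cam); T=np.linalg.inv(c["world_to_cam"])
    d=T[:3,:3]@[(uv[0]-c["cx"])/c["fx"],(uv[1]-c["cy"])/c["fy"],1]; o=T[:3,3]
    return (o+d*(z-o[2])/d[2])[:2]
def outline(L,W,D):
    if not D: return np.array([[L,W],[-L,W],[-L,-W],[L,-W]])/2
    a=np.linspace(np.pi/2,3*np.pi/2,25); r=W/2
    return np.r_[[[L/2,-r],[L/2,r]],np.c_[-L/2+(L-r-L/2-(-L/2+0)) *0+(-L/2+r)+r*np.cos(a),r*np.sin(a)]]
SH={"low":(.062,.056,1,.025),"cuban":(.050,.046,1,.050),"block":(.040,.036,0,.066),
    "small":(.044,.040,1,.025),"square":(.060,.054,0,.040),"tray":(.172,.372,0,.024)}
def world(sh,p):
    c,s=np.cos(p[2]),np.sin(p[2]); return outline(*SH[sh][:3])@np.array([[c,s],[-s,c]])+p[:2]
def render(cam,polys,S=8,shape=(480,640),box=None):
    x0,y0,x1,y1=box; m=np.zeros(((y1-y0)*S,(x1-x0)*S),np.float32)
    q=np.vstack(polys); q=cv2.convexHull(((q-[x0-.5,y0-.5])*S).astype(np.float32)).round().astype(np.int32)
    cv2.fillPoly(m,[q],1); return cv2.resize(m,(x1-x0,y1-y0),interpolation=cv2.INTER_AREA)
def fit(cam,sh,mask,p0,box,zb=.010,faces=(1,),yaws=None):
    """fit x,y,yaw: faces (1,) top only, (0,1) whole silhouette"""
    m=mask[box[1]:box[3],box[0]:box[2]].astype(np.float32)
    def cost(p):
        w=world(sh,p)
        r=render(cam,[proj(cam,np.c_[w,np.full(len(w),zb+f*SH[sh][3])]) for f in faces],box=box)
        return np.abs(r-m).sum()/r.sum()
    best=None
    for y in (np.arange(0,2*np.pi,np.pi/8) if yaws is None else yaws):
        r=minimize(lambda q:cost([q[0]/100,q[1]/100,q[2]/5]),[p0[0]*100,p0[1]*100,y*5],method="Nelder-Mead",
          options=dict(initial_simplex=np.array([p0[0]*100,p0[1]*100,y*5])+np.array([[0,0,0],[.8,0,0],[0,.8,0],[0,0,1]])))
        if best is None or r.fun<best[1]: best=(np.array([r.x[0]/100,r.x[1]/100,r.x[2]/5]),r.fun)
    return best
def yaw_of(o):
    w,x,y,z=o; R=np.array([[1-2*(y*y+z*z),2*(x*y-w*z)],[2*(x*y+w*z),1-2*(x*x+z*z)]]); return R
def move_to(x,y,z,jaw):
    """delta (cm, tool axes) and twist (deg) that bring TCP to x,y,z, jaw axis (tool y) along world angle jaw (mod pi)"""
    s=get_state(); w,a,b,c=s["orientation"]
    R=np.array([[1-2*(b*b+c*c),2*(a*b-w*c),2*(a*c+w*b)],[2*(a*b+w*c),1-2*(a*a+c*c),2*(b*c-w*a)],[2*(a*c-w*b),2*(b*c+w*a),1-2*(a*a+b*b)]])
    d=R.T@(np.array([x,y,z])-s["tcp_pos"])*100
    cur=np.arctan2(R[1,1],R[0,1]); t=-(jaw-cur); t=(t+np.pi/2)%np.pi-np.pi/2   # tool z down -> sign flips
    print("t",round(s["clock"],2),"tcp",s["tcp_pos"].round(4),"tilt",R[:2,2].round(3),"j6",round(s["joint_pos"][5],2),"delta",d.round(2),"twist",round(np.degrees(t),1),"gap",round(s["finger_gap"],4),"F",s["wrist_force"].round(1))
E
cat > m.py <<'E'
from h import *
import sys
im=cv2.imread("pics/top0.png").astype(int); B,G,R=im[...,0],im[...,1],im[...,2]
top=((R-B)>45)&(R>100)&(R<200)
boxes={"low":(160,240,210,300),"cuban":(195,183,240,235),"block":(230,250,275,298),"small":(262,200,305,242),"square":(135,188,192,240)}
for k,b in boxes.items():
    m=np.zeros_like(top); m[b[1]:b[3],b[0]:b[2]]=top[b[1]:b[3],b[0]:b[2]]
    v,u=np.nonzero(m); p0=unproj("top",(u.mean(),v.mean()),.01+SH[k][3])
    p,c=fit("top",k,m,p0,b); print(k,"n",len(u),p.round(4),"deg",round(np.degrees(p[2])%360,1),"cost",round(c,3))
tr=(R+G>330)&(G>130); cv2.imwrite("pics/mask.png",np.r_[top[180:300,120:560],tr[180:300,120:560]].astype(np.uint8)*255)
E
python3 m.py
python3 - <<'E'
import cv2
a=cv2.imread("pics/top0.png")[190:300,345:550]; cv2.imwrite("pics/c2.png",cv2.resize(a,(800,429),interpolation=cv2.INTER_CUBIC))
E
```

```text
low n 714 [0.4615 0.3236 4.5583] deg 261.2 cost 0.36Traceback (most recent call last):
  File "m.py", line 9, in <module>
    p,c=fit("top",k,m,p0,b); print(k,"n",len(u),p.round(4),"deg",round(np.degrees(p[2])%360,1),"cost",round(c,3))
        ~~~^^^^^^^^^^^^^^^^
  File "h.py", line 32, in fit
    r=minimize(lambda q:cost([q[0]/100,q[1]/100,q[2]/5]),[p0[0]*100,p0[1]*100,y*5],method="Nelder-Mead",
      options=dict(initial_simplex=np.array([p0[0]*100,p0[1]*100,y*5])+np.array([[0,0,0],[.8,0,0],[0,.8,0],[0,0,1]])))
    res = _minimize_neldermead(fun, x0, args, callback, bounds=bounds,
                               **options)
    fxr = func(xr)
    fx = function(np.copy(x), *(wrapper_args + args))
  File "h.py", line 32, in <lambda>
    r=minimize(lambda q:cost([q[0]/100,q[1]/100,q[2]/5]),[p0[0]*100,p0[1]*100,y*5],method="Nelder-Mead",
                        ~~~~^^^^^^^^^^^^^^^^^^^^^^^^^^^^
  File "h.py", line 28, in cost
    r=render(cam,[proj(cam,np.c_[w,np.full(len(w),zb+f*SH[sh][3])]) for f in faces],box=box)
                  ~~~~^^^^^^^^^^^^^^^^^^^^^^^^^^^^^^^^^^^^^^^^^^^^^
  File "h.py", line 5, in proj
    c=imaging.camera_info(cam); P=np.c_[np.atleast_2d(P),np.ones(len(P))]@c["world_to_cam"].T
ValueError: time passes only in moves, steps and waits
```

View pics/c2.png

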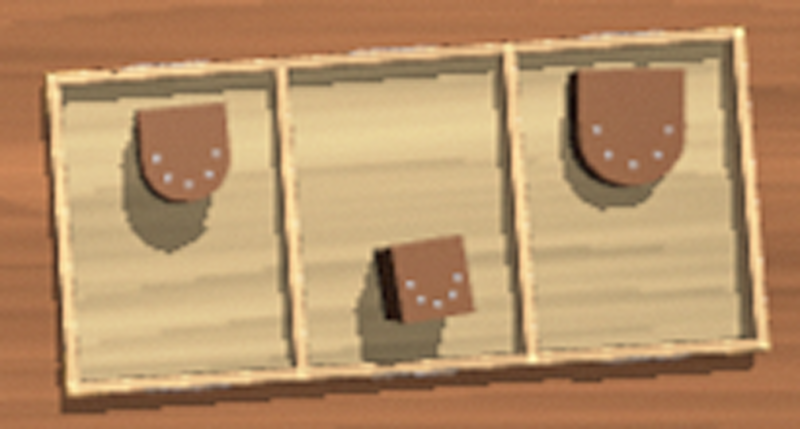

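```bash
python3 - <<'E'
import pickle
from workcell import imaging
pickle.dump({n:imaging.camera_info(n) for n in("top","side")},open("cam.pkl","wb"))
s=open("h.py").read().replace("imaging.camera_info(cam)","CAM[cam]").replace("def proj",'import pickle\nCAM=pickle.load(open("cam.pkl","rb"))\ndef proj',1)
s=s.replace("-L/2+(L-r-L/2-(-L/2+0)) *0+(-L/2+r)+r*np.cos(a)","-L/2+r+r*np.cos(a)")
open("h.py","w").write(s)
E
cat >> m.py <<'E'
c=np.array([[48,74],[741,29],[770,347],[73,395]])/3.9+[345,190]-.4
w=np.array([unproj("top",q,.024) for q in c]); print(w.round(4)); print("sides",[round(np.linalg.norm(w[i]-w[i-1]),4) for i in range(4)])
T=w.mean(0); e=(w[0]-w[1])+(w[3]-w[2]); ya=np.arctan2(-e[0],e[1]); print("tray",T,"yaw",np.degrees(ya))
tb={"low":(484,200,525,242),"cuban":(373,208,412,248),"block":(432,245,475,280)}
for k,b in tb.items():
    m=np.zeros_like(top); m[b[1]:b[3],b[0]:b[2]]=(top&(G<125))[b[1]:b[3],b[0]:b[2]]
    v,u=np.nonzero(m); p0=unproj("top",(u.mean(),v.mean()),.006+SH[k][3])
    p,c=fit("top",k,m,p0,b,zb=.006); q=np.array([[np.cos(ya),np.sin(ya)],[-np.sin(ya),np.cos(ya)]])@(p[:2]-T)
    print("mate",k,"n",len(u),p.round(4),"deg",round(np.degrees(p[2])%360,1),"cost",round(c,3),"tray coords",q.round(4))
E
python3 m.py
```

```text
low n 714 [0.4638 0.3201 2.9713] deg 170.2 cost 0.055
cuban n 560 [0.5851 0.2502 6.1745] deg 353.8 cost 0.234
block n 364 [0.4536 0.1727 1.0459] deg 59.9 cost 0.112
small n 354 [0.5678 0.1144 3.605 ] deg 206.6 cost 0.079
square n 740 [0.5762 0.3676 2.136 ] deg 122.4 cost 0.057
[[ 0.5857 -0.0414]
 [ 0.6067 -0.4109]
 [ 0.4373 -0.4229]
 [ 0.4138 -0.0534]]
sides [np.float64(0.1723), np.float64(0.3701), np.float64(0.1699), np.float64(0.3703)]
tray [ 0.51087978 -0.23215262] yaw 3.44842124002305
mate low n 839 [ 0.5537 -0.3492 -0.0061] deg 359.7 cost 0.247 tray coords [ 0.0358 -0.1194]
mate cuban n 578 [ 0.5395 -0.1113  0.1152] deg 6.6 cost 0.379 tray coords [0.0359 0.1189]
mate block n 419 [ 0.4733 -0.2355  0.1727] deg 9.9 cost 0.343 tray coords [-0.0377 -0.0011]
```

View pics/mask.png

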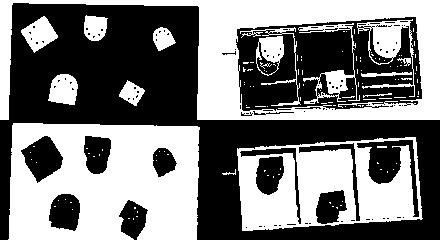

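```bash
python3 - <<'E'
s=open("m.py").read()
s=s.replace('top=((R-B)>45)&(R>100)&(R<200)','''med=np.median(im[206:214,209:224].reshape(-1,3),axis=0); print("bgr",med)
top=np.abs(im-med).sum(2)<60
top=cv2.morphologyEx(top.astype(np.uint8),cv2.MORPH_CLOSE,np.ones((3,3),np.uint8))>0''')
s=s.replace("(195,183,","(195,189,").replace("(top&(G<125))","top")
open("m.py","w").write(s)
E
python3 m.py
```

```text
bgr [ 73. 104. 153.]
low n 691 [0.4631 0.3199 2.9728] deg 170.3 cost 0.057
cuban n 462 [0.5845 0.2502 6.1602] deg 353.0 cost 0.074
block n 354 [0.4532 0.1725 1.027 ] deg 58.8 cost 0.064
small n 341 [0.5678 0.1144 3.6069] deg 206.7 cost 0.085
square n 711 [0.5753 0.3678 2.1257] deg 121.8 cost 0.068
[[ 0.5857 -0.0414]
 [ 0.6067 -0.4109]
 [ 0.4373 -0.4229]
 [ 0.4138 -0.0534]]
sides [np.float64(0.1723), np.float64(0.3701), np.float64(0.1699), np.float64(0.3703)]
tray [ 0.51087978 -0.23215262] yaw 3.44842124002305
mate low n 1112 [ 5.650e-01 -3.489e-01  4.000e-04] deg 0.0 cost 0.511 tray coords [ 0.047  -0.1198]
mate cuban n 882 [ 0.528  -0.1038  5.8421] deg 334.7 cost 0.74 tray coords [0.0248 0.1271]
mate block n 582 [ 0.4733 -0.2359  0.1533] deg 8.8 cost 0.65 tray coords [-0.0378 -0.0015]
```

```bash
cat > g.py <<'E'
from h import *
import sys
a=[float(v) for v in sys.argv[1:]]
move_to(a[0],a[1],a[2],np.radians(a[3]))
E
python3 g.py .4513 .3219 .10 80.3
python3 - <<'E'
import numpy as np
T=np.array([.5109,-.2322]); y=np.radians(3.45); R=np.array([[np.cos(y),-np.sin(y)],[np.sin(y),np.cos(y)]])
for k,p in {"low":(-.055,-.122),"cuban":(-.042+.011,.122),"block":(.040,0)}.items(): print(k,(T+R@p).round(4))
h=lambda x,y,d,o:np.round([x+o*np.cos(np.radians(d)),y+o*np.sin(np.radians(d))],4)
print("cuban grasp",h(.5845,.2502,353,.011))
E
```

```text
t 1.0 tcp [0.1699 0.5494 0.2313] tilt [0. 0.] j6 1.43 delta [-33.61 -13.42  13.13] twist -7.5 gap 0.0853 F [-0.1  0.2 -0.4]
low [ 0.4633 -0.3573]
cuban [ 0.4726 -0.1123]
block [ 0.5508 -0.2298]
cuban grasp [0.5954 0.2489]
```

Request:
play_rows(moves=[{"claw":7.5,"delta_pos":[-33.6,-13.4,6],"twist":-7.5},{"claw":7.5,"delta_pos":[-33.6,-13.4,6],"twist":-7.5},{"claw":7.5,"delta_pos":[-33.6,-13.4,6],"twist":-7.5},{"claw":7.5,"delta_pos":[-33.6,-13.4,6],"twist":-7.5},{"claw":7.5,"delta_pos":[-33.6,-13.4,6],"twist":-7.5},{"claw":7.5,"delta_pos":[-33.6,-13.4,6],"twist":-7.5},{"claw":7.5,"delta_pos":[-33.6,-13.4,13.1],"twist":-7.5},{"claw":7.5,"delta_pos":[-33.6,-13.4,13.1],"twist":-7.5},{"claw":7.5,"delta_pos":[-33.6,-13.4,13.1],"twist":-7.5},{"claw":7.5,"delta_pos":[-33.6,-13.4,13.1],"twist":-7.5}], force=40)

```text
clock: 2.25
tcp_pos: [0.4523, 0.3235, 0.1026]
orientation: [0.002, 0.084, 0.996, 0.001]
wrist_force: [0.1, 0.2, 0.1]
finger_gap: 0.0746
```

```bash
python3 g.py .4513 .3219 .007 80.3; python3 - <<'E'
from h import *
im=imaging.read_camera("side"); a=im[200:460,200:440,::-1]; cv2.imwrite("pics/s1.png",cv2.resize(a,None,fx=2.3,fy=2.3))
E
```

```text
t 2.25 tcp [0.4523 0.3235 0.1026] tilt [0.003 0.002] j6 0.64 delta [ 0.1  -0.2   9.56] twist 0.1 gap 0.0746 F [0.1 0.2 0.1]
```

View pics/s1.png

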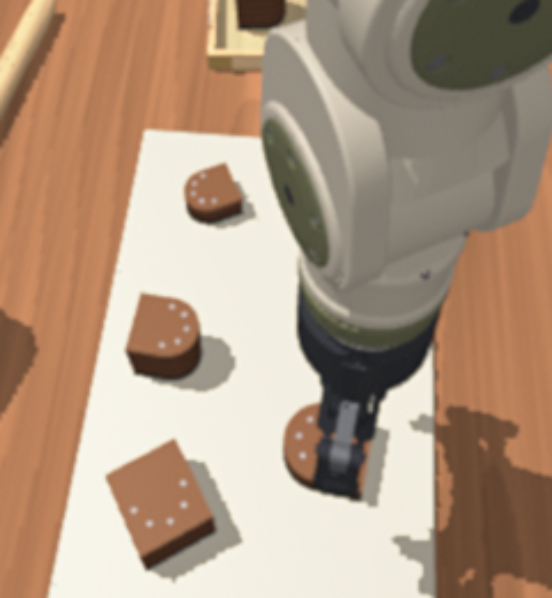

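Request:
play_rows(moves=[{"claw":7.5,"delta_pos":[0,0,3],"twist":0},{"claw":7.5,"delta_pos":[0,0,6],"twist":0},{"claw":7.5,"delta_pos":[0,0,8],"twist":0},{"claw":7.5,"delta_pos":[0,0,9.3],"twist":0},{"claw":7.5,"delta_pos":[0,0,9.3],"twist":0},{"claw":7.5,"delta_pos":[0,0,9.3],"twist":0}])

```text
clock: 3.05
tcp_pos: [0.4521, 0.3228, 0.0085]
orientation: [0.001, 0.084, 0.996, 0.001]
wrist_force: [0.5, 0.2, 0.2]
finger_gap: 0.075
```

```bash
python3 g.py .4513 .3219 .007 80.3
```

```text
t 3.05 tcp [0.4521 0.3228 0.0085] tilt [0.002 0.001] j6 0.64 delta [ 0.07 -0.1   0.15] twist 0.0 gap 0.075 F [0.5 0.2 0.2]
```

Free of contact; close on the low heel.

Request:
play_rows(moves=[{"claw":6.2,"delta_pos":[0,0,0.1],"twist":0},{"claw":5.0,"delta_pos":[0,0,0.1],"twist":0},{"claw":5.0,"delta_pos":[0,0,0.1],"twist":0},{"claw":5.0,"delta_pos":[0,0,0.1],"twist":0},{"claw":5.0,"delta_pos":[0,0,0.1],"twist":0},{"claw":5.0,"delta_pos":[0,0,0.1],"twist":0}], force=40)

```text
clock: 3.8
tcp_pos: [0.452, 0.3225, 0.0072]
orientation: [0.001, 0.084, 0.996, 0.001]
wrist_force: [-1.4, 0.1, 5.1]
finger_gap: 0.0556
```

```bash
python3 g.py .4633 -.3573 .08 93.4
```

```text
t 3.8 tcp [0.452  0.3225 0.0072] tilt [0.002 0.001] j6 0.64 delta [-12.55 -66.82  -7.34] twist -13.1 gap 0.0556 F [-1.4  0.1  5.1]
```

Request:
play_rows(moves=[{"claw":5.0,"delta_pos":[0,0,-3],"twist":0},{"claw":5.0,"delta_pos":[0,0,-8],"twist":0},{"claw":5.0,"delta_pos":[0,0,-12],"twist":0},{"claw":5.0,"delta_pos":[-0.7,-4,-12],"twist":-1},{"claw":5.0,"delta_pos":[-1.8,-9.5,-12],"twist":-3},{"claw":5.0,"delta_pos":[-2.8,-15,-12],"twist":-5},{"claw":5.0,"delta_pos":[-3.8,-20.5,-12],"twist":-7},{"claw":5.0,"delta_pos":[-4.9,-26,-12],"twist":-9},{"claw":5.0,"delta_pos":[-5.9,-31.5,-12],"twist":-11},{"claw":5.0,"delta_pos":[-7,-37,-12],"twist":-13},{"claw":5.0,"delta_pos":[-7.8,-41,-12],"twist":-13},{"claw":5.0,"delta_pos":[-8.2,-43,-12],"twist":-13}])

```text
clock: 5.3
tcp_pos: [0.4596, -0.1178, 0.1261]
orientation: [-0.0, -0.028, 1.0, -0.0]
wrist_force: [0.2, 0.1, -0.6]
finger_gap: 0.0553
```

```bash
python3 g.py .4633 -.3573 .04 93.4
```

```text
t 5.3 tcp [ 0.4596 -0.1178  0.1261] tilt [-0. -0.] j6 -0.48 delta [  0.94 -23.93   8.61] twist -0.2 gap 0.0553 F [ 0.2  0.1 -0.6]
```

Request:
play_rows(moves=[{"claw":5.0,"delta_pos":[0.2,-5.5,0],"twist":-0.2},{"claw":5.0,"delta_pos":[0.4,-11,0],"twist":-0.2},{"claw":5.0,"delta_pos":[0.6,-16.5,0],"twist":-0.2},{"claw":5.0,"delta_pos":[0.8,-21.5,1],"twist":-0.2},{"claw":5.0,"delta_pos":[0.9,-24,3],"twist":-0.2},{"claw":5.0,"delta_pos":[0.9,-24,6],"twist":-0.2},{"claw":5.0,"delta_pos":[0.9,-24,8.5],"twist":-0.2},{"claw":5.0,"delta_pos":[0.9,-24,8.5],"twist":-0.2},{"claw":5.0,"delta_pos":[0.9,-24,8.5],"twist":-0.2}])

```text
clock: 6.42
tcp_pos: [0.465, -0.3558, 0.042]
orientation: [0.0, -0.031, 1.0, -0.0]
wrist_force: [0.4, 0.9, -1.4]
finger_gap: 0.0553
```

```bash
python3 g.py .4633 -.3573 .0035 93.4; python3 - <<'E'
from h import *
im=imaging.read_camera("side"); a=im[80:260,250:430,::-1]; a=cv2.resize(a,None,fx=3,fy=3); im=imaging.read_camera("top"); b=cv2.resize(im[180:300,440:560,::-1],(540,540)); cv2.imwrite("pics/s2.png",cv2.resize(np.hstack([a,b]),(800,400)))
E
```

```text
t 6.42 tcp [ 0.465  -0.3558  0.042 ] tilt [ 0. -0.] j6 -0.85 delta [ 0.18 -0.14  3.85] twist 0.1 gap 0.0553 F [ 0.4  0.9 -1.4]
```

View pics/s2.png

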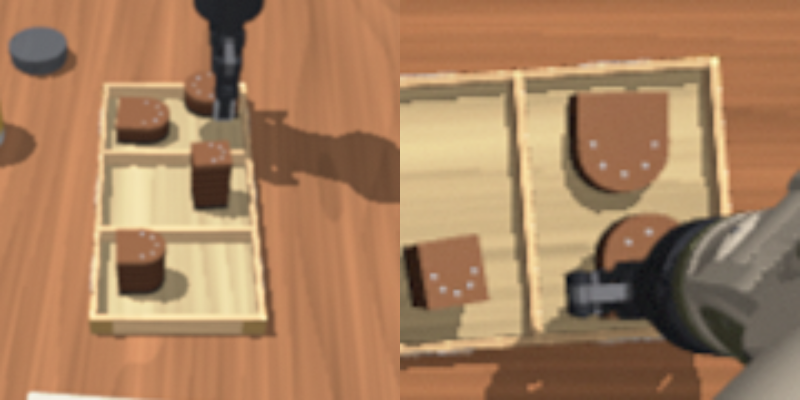

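Request:
play_rows(moves=[{"claw":5.0,"delta_pos":[0.15,-0.1,1.5],"twist":0},{"claw":5.0,"delta_pos":[0.15,-0.1,2.8],"twist":0},{"claw":5.0,"delta_pos":[0.15,-0.1,3.5],"twist":0},{"claw":5.0,"delta_pos":[0.15,-0.1,3.7],"twist":0},{"claw":5.0,"delta_pos":[0.15,-0.1,3.7],"twist":0},{"claw":5.0,"delta_pos":[0.15,-0.1,3.7],"twist":0}])

```text
clock: 7.28
tcp_pos: [0.4637, -0.357, 0.0046]
orientation: [0.0, -0.031, 1.0, -0.0]
wrist_force: [-0.0, -0.4, -0.6]
finger_gap: 0.0553
```

```bash
python3 g.py .4633 -.3573 .0035 93.4
```

```text
t 7.28 tcp [ 0.4637 -0.357   0.0046] tilt [ 0.001 -0.001] j6 -0.85 delta [ 0.04 -0.02  0.11] twist 0.1 gap 0.0553 F [-0.  -0.4 -0.6]
```

Request:
play_rows(moves=[{"claw":5.0,"delta_pos":[0,0,0.1],"twist":0},{"claw":5.0,"delta_pos":[0,0,0.15],"twist":0},{"claw":5.0,"delta_pos":[0,0,0.15],"twist":0}])

```text
clock: 7.65
tcp_pos: [0.4636, -0.3569, 0.0033]
orientation: [0.0, -0.031, 1.0, -0.0]
wrist_force: [-0.4, 0.6, 3.1]
finger_gap: 0.0549
```

Request:
play_rows(moves=[{"claw":6.0,"delta_pos":[0,0,0],"twist":0},{"claw":7.2,"delta_pos":[0,0,0],"twist":0},{"claw":7.2,"delta_pos":[0,0,0],"twist":0},{"claw":7.2,"delta_pos":[0,0,0],"twist":0},{"claw":7.2,"delta_pos":[0,0,-2],"twist":0},{"claw":7.2,"delta_pos":[0,0,-5],"twist":0},{"claw":7.2,"delta_pos":[0,0,-9],"twist":0},{"claw":7.2,"delta_pos":[0,0,-12],"twist":0}])

```text
clock: 8.65
tcp_pos: [0.4636, -0.357, 0.1244]
orientation: [0.0, -0.031, 1.0, -0.0]
wrist_force: [1.0, -0.4, 0.3]
finger_gap: 0.072
```

```bash
python3 g.py .5954 .2489 .13 83
```

```text
t 8.65 tcp [ 0.4636 -0.357   0.1244] tilt [ 0.001 -0.001] j6 -0.85 delta [-16.88  59.66  -0.59] twist 10.5 gap 0.072 F [ 1.  -0.4  0.3]
```

Request:
play_rows(moves=[{"claw":7.0,"delta_pos":[-1.5,5.5,-0.5],"twist":1},{"claw":7.0,"delta_pos":[-3,11,-0.5],"twist":2},{"claw":7.0,"delta_pos":[-4.6,16.5,-0.5],"twist":3},{"claw":7.0,"delta_pos":[-6.2,22,-0.5],"twist":4},{"claw":7.0,"delta_pos":[-7.7,27.5,-0.5],"twist":5},{"claw":7.0,"delta_pos":[-9.3,33,-0.5],"twist":6},{"claw":7.0,"delta_pos":[-10.8,38.5,-0.5],"twist":7},{"claw":7.0,"delta_pos":[-12.4,44,-0.5],"twist":8},{"claw":7.0,"delta_pos":[-14,49.5,-0.5],"twist":9},{"claw":7.0,"delta_pos":[-15.5,55,-0.5],"twist":10},{"claw":7.0,"delta_pos":[-16.8,59.5,-0.5],"twist":10.5},{"claw":7.0,"delta_pos":[-16.9,59.7,-0.5],"twist":10.5}])

```text
clock: 10.15
tcp_pos: [0.5953, 0.2528, 0.1273]
orientation: [0.0, 0.059, 0.998, 0.0]
wrist_force: [-0.7, -0.6, 0.5]
finger_gap: 0.0697
```

```bash
python3 g.py .5954 .2489 .022 83; python3 - <<'E'
from h import *
im=imaging.read_camera("top"); b=cv2.resize(im[190:300,430:560,::-1],(650,550),interpolation=cv2.INTER_CUBIC); cv2.imwrite("pics/s3.png",b)
E
```

```text
t 10.15 tcp [0.5953 0.2528 0.1273] tilt [0.    0.001] j6 0.39 delta [-0.05 -0.39 10.53] twist 0.3 gap 0.0697 F [-0.7 -0.6  0.5]
```

View pics/s3.png

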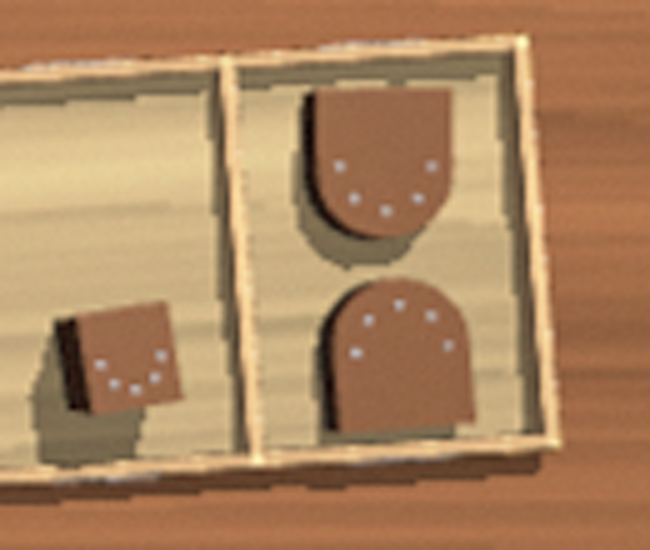

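Request:
play_rows(moves=[{"claw":7.0,"delta_pos":[0,0,1.5],"twist":0.3},{"claw":7.0,"delta_pos":[0,0,3.0],"twist":0.3},{"claw":7.0,"delta_pos":[0,0,4.0],"twist":0.3},{"claw":7.0,"delta_pos":[0,0,4.0],"twist":0.3}])

```text
clock: 10.7
tcp_pos: [0.5944, 0.2485, 0.0863]
orientation: [-0.001, 0.064, 0.998, -0.0]
wrist_force: [-0.3, 0.6, -0.1]
finger_gap: 0.07
```

```bash
python3 g.py .5954 .2489 .018 83
```

```text
t 10.7 tcp [0.5944 0.2485 0.0863] tilt [-0.003 -0.001] j6 0.4 delta [-0.12  0.06  6.83] twist -0.3 gap 0.07 F [-0.3  0.6 -0.1]
```

Request:
play_rows(moves=[{"claw":7.0,"delta_pos":[-0.1,0,2.5],"twist":-0.2},{"claw":7.0,"delta_pos":[-0.1,0,4.5],"twist":-0.2},{"claw":7.0,"delta_pos":[-0.1,0,6],"twist":-0.2},{"claw":7.0,"delta_pos":[-0.1,0,6.8],"twist":-0.2},{"claw":7.0,"delta_pos":[-0.1,0,6.8],"twist":-0.2},{"claw":5.2,"delta_pos":[-0.1,0,6.8],"twist":-0.2},{"claw":4.0,"delta_pos":[-0.1,0,6.8],"twist":-0.2},{"claw":4.0,"delta_pos":[-0.1,0,6.8],"twist":-0.2},{"claw":4.0,"delta_pos":[-0.1,0,6.8],"twist":-0.2},{"claw":4.0,"delta_pos":[-0.1,0,6.8],"twist":-0.2},{"claw":4.0,"delta_pos":[-0.1,0,6.8],"twist":-0.2}])

```text
clock: 12.08
tcp_pos: [0.5972, 0.2497, 0.0209]
orientation: [0.001, 0.062, 0.998, 0.0]
wrist_force: [1.0, 0.4, 5.5]
finger_gap: 0.0453
```

```bash
python3 g.py .4726 -.1123 .08 93.4
```

```text
t 12.07 tcp [0.5972 0.2497 0.0209] tilt [0.002 0.001] j6 0.4 delta [  7.89 -37.45  -5.96] twist -10.5 gap 0.0453 F [1.  0.4 5.5]
```

Request:
play_rows(moves=[{"claw":4.0,"delta_pos":[0,0,-3],"twist":0},{"claw":4.0,"delta_pos":[0,0,-7],"twist":0},{"claw":4.0,"delta_pos":[0,0,-10.5],"twist":0},{"claw":4.0,"delta_pos":[0.9,-4,-10.5],"twist":-1},{"claw":4.0,"delta_pos":[2,-9.5,-10.5],"twist":-3},{"claw":4.0,"delta_pos":[3.2,-15,-10.5],"twist":-5},{"claw":4.0,"delta_pos":[4.3,-20.5,-10.5],"twist":-7},{"claw":4.0,"delta_pos":[5.5,-26,-10.5],"twist":-9},{"claw":4.0,"delta_pos":[6.6,-31.5,-10.5],"twist":-10.5},{"claw":4.0,"delta_pos":[7.6,-36,-10.5],"twist":-10.5},{"claw":4.0,"delta_pos":[7.9,-37.5,-10.5],"twist":-10.5},{"claw":4.0,"delta_pos":[7.9,-37.5,-10.5],"twist":-10.5}])

```text
clock: 13.58
tcp_pos: [0.4714, -0.1134, 0.1246]
orientation: [-0.0, -0.029, 1.0, 0.0]
wrist_force: [0.4, 0.8, -0.9]
finger_gap: 0.046
```

```bash
python3 g.py .4726 -.1123 .05 93.4
```

```text
t 13.57 tcp [ 0.4714 -0.1134  0.1246] tilt [-0.     0.001] j6 -0.46 delta [-0.13  0.1   7.46] twist -0.1 gap 0.046 F [ 0.4  0.8 -0.9]
```

Request:
play_rows(moves=[{"claw":4.0,"delta_pos":[-0.1,0.05,3],"twist":0},{"claw":4.0,"delta_pos":[-0.1,0.05,6],"twist":0},{"claw":4.0,"delta_pos":[-0.1,0.05,8.5],"twist":0},{"claw":4.0,"delta_pos":[-0.1,0.05,9.5],"twist":0},{"claw":4.0,"delta_pos":[-0.1,0.05,9.5],"twist":0},{"claw":4.0,"delta_pos":[-0.1,0.05,9.5],"twist":0}])

```text
clock: 14.32
tcp_pos: [0.4736, -0.1123, 0.0307]
orientation: [0.001, -0.03, 1.0, -0.0]
wrist_force: [0.8, 0.3, -1.4]
finger_gap: 0.0456
```

```bash
python3 g.py .4726 -.1123 .0165 93.4;  python3 - <<'E'
from h import *
im=imaging.read_camera("side"); b=cv2.resize(im[90:270,250:430,::-1],(540,540),interpolation=cv2.INTER_CUBIC); cv2.imwrite("pics/s4.png",b)
E
```

```text
t 14.32 tcp [ 0.4736 -0.1123  0.0307] tilt [ 0.002 -0.   ] j6 -0.46 delta [0.1  0.01 1.42] twist 0.1 gap 0.0456 F [ 0.8  0.3 -1.4]
```

View pics/s4.png

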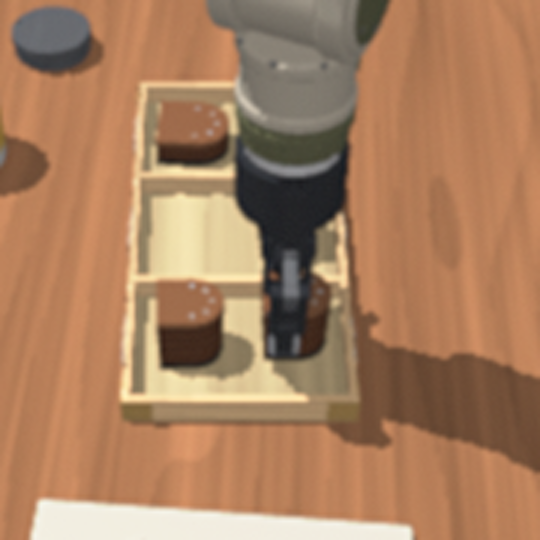

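Request:
play_rows(moves=[{"claw":4.0,"delta_pos":[0.05,0,0.8],"twist":0},{"claw":4.0,"delta_pos":[0.05,0,1.2],"twist":0},{"claw":4.0,"delta_pos":[0.05,0,1.35],"twist":0},{"claw":4.0,"delta_pos":[0.05,0,1.4],"twist":0},{"claw":4.0,"delta_pos":[0.05,0,1.4],"twist":0}])

```text
clock: 15.0
tcp_pos: [0.4719, -0.1124, 0.0168]
orientation: [-0.0, -0.03, 1.0, 0.0]
wrist_force: [-4.3, 0.5, 11.8]
finger_gap: 0.0454
```

Request:
play_rows(moves=[{"claw":5.2,"delta_pos":[0,0,0],"twist":0},{"claw":6.4,"delta_pos":[0,0,0],"twist":0},{"claw":6.4,"delta_pos":[0,0,0],"twist":0},{"claw":6.4,"delta_pos":[0,0,0],"twist":0},{"claw":6.4,"delta_pos":[0,0,-3],"twist":0},{"claw":6.4,"delta_pos":[0,0,-7],"twist":0},{"claw":6.4,"delta_pos":[0,0,-11],"twist":0},{"claw":6.4,"delta_pos":[0,0,-13],"twist":0},{"claw":6.4,"delta_pos":[0,0,-13],"twist":0}])

```text
clock: 16.12
tcp_pos: [0.4734, -0.113, 0.1472]
orientation: [0.002, -0.03, 1.0, -0.001]
wrist_force: [-0.1, -0.0, -0.5]
finger_gap: 0.0641
```

```bash
python3 g.py .4532 .1725 .14 148.8
```

```text
t 16.12 tcp [ 0.4734 -0.113   0.1472] tilt [ 0.003 -0.001] j6 -0.46 delta [ 0.31 28.62  0.68] twist -55.4 gap 0.0641 F [-0.1 -0.  -0.5]
```

Request:
play_rows(moves=[{"claw":6.0,"delta_pos":[0,5,0.2],"twist":-8},{"claw":6.0,"delta_pos":[0,10,0.5],"twist":-16},{"claw":6.0,"delta_pos":[0.1,15,0.5],"twist":-24},{"claw":6.0,"delta_pos":[0.2,20,0.5],"twist":-32},{"claw":6.0,"delta_pos":[0.3,25,0.5],"twist":-40},{"claw":6.0,"delta_pos":[0.3,28,0.5],"twist":-48},{"claw":6.0,"delta_pos":[0.3,28.6,0.5],"twist":-55},{"claw":6.0,"delta_pos":[0.3,28.6,0.5],"twist":-55.4},{"claw":6.0,"delta_pos":[0.3,28.6,0.5],"twist":-55.4},{"claw":6.0,"delta_pos":[0.3,28.6,0.5],"twist":-55.4}])

```text
clock: 17.38
tcp_pos: [0.452, 0.1722, 0.1404]
orientation: [-0.0, -0.49, 0.872, 0.0]
wrist_force: [1.0, -0.8, -0.8]
finger_gap: 0.0601
```

```bash
python3 g.py .4532 .1725 .030 148.8;  python3 - <<'E'
from h import *
im=imaging.read_camera("side"); b=cv2.resize(im[100:400,220:430,::-1],None,fx=2,fy=2,interpolation=cv2.INTER_CUBIC); cv2.imwrite("pics/s5.png",b)
E
```

```text
t 17.38 tcp [0.452  0.1722 0.1404] tilt [-0.001 -0.   ] j6 -0.83 delta [-0.09 -0.09 11.04] twist -0.1 gap 0.0601 F [ 1.  -0.8 -0.8]
```

View pics/s5.png

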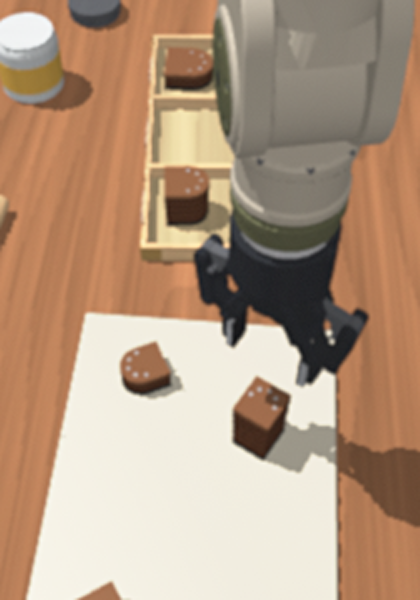

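Request:
play_rows(moves=[{"claw":6.0,"delta_pos":[-0.05,-0.05,3],"twist":0},{"claw":6.0,"delta_pos":[-0.05,-0.05,6],"twist":0},{"claw":6.0,"delta_pos":[-0.05,-0.05,9],"twist":0},{"claw":6.0,"delta_pos":[-0.05,-0.05,11],"twist":0},{"claw":6.0,"delta_pos":[-0.05,-0.05,11.4],"twist":0},{"claw":6.0,"delta_pos":[-0.05,-0.05,11.4],"twist":0}])

```text
clock: 18.18
tcp_pos: [0.4531, 0.1728, 0.0271]
orientation: [0.0, -0.491, 0.871, -0.0]
wrist_force: [0.7, -0.3, -0.1]
finger_gap: 0.0598
```

Request:
play_rows(moves=[{"claw":4.4,"delta_pos":[0,0,0],"twist":0},{"claw":3.0,"delta_pos":[0,0,0],"twist":0},{"claw":3.0,"delta_pos":[0,0,0],"twist":0},{"claw":3.0,"delta_pos":[0,0,0],"twist":0},{"claw":3.0,"delta_pos":[0,0,0],"twist":0},{"claw":3.0,"delta_pos":[0,0,0],"twist":0}])

```text
clock: 18.92
tcp_pos: [0.4538, 0.1732, 0.0279]
orientation: [0.001, -0.491, 0.871, -0.0]
wrist_force: [0.5, -0.8, 7.2]
finger_gap: 0.0358
```

```bash
python3 g.py .5508 -.2298 .15 93.4
```

```text
t 18.93 tcp [0.4538 0.1732 0.0279] tilt [0.002 0.   ] j6 -0.83 delta [ 29.44 -29.18 -12.2 ] twist 55.4 gap 0.0358 F [ 0.5 -0.8  7.2]
```

Request:
play_rows(moves=[{"claw":3.0,"delta_pos":[0,0,-4],"twist":0},{"claw":3.0,"delta_pos":[0,0,-9],"twist":0},{"claw":3.0,"delta_pos":[0,0,-12.2],"twist":0},{"claw":3.0,"delta_pos":[3,-3,-12.2],"twist":6},{"claw":3.0,"delta_pos":[7,-7,-12.2],"twist":14},{"claw":3.0,"delta_pos":[11,-11,-12.2],"twist":22},{"claw":3.0,"delta_pos":[15,-15,-12.2],"twist":30},{"claw":3.0,"delta_pos":[19,-19,-12.2],"twist":38},{"claw":3.0,"delta_pos":[23,-23,-12.2],"twist":46},{"claw":3.0,"delta_pos":[27,-27,-12.2],"twist":52},{"claw":3.0,"delta_pos":[29.4,-29.2,-12.2],"twist":55.4},{"claw":3.0,"delta_pos":[29.4,-29.2,-12.2],"twist":55.4}])

```text
clock: 20.42
tcp_pos: [0.5505, -0.2321, 0.1481]
orientation: [-0.0, -0.028, 1.0, 0.0]
wrist_force: [-0.4, -0.0, -0.3]
finger_gap: 0.0357
```

```bash
python3 g.py .5508 -.2298 .035 93.4
```

```text
t 20.43 tcp [ 0.5505 -0.2321  0.1481] tilt [-0.  0.] j6 -0.59 delta [-0.05  0.23 11.31] twist -0.2 gap 0.0357 F [-0.4 -0.  -0.3]
```

Request:
play_rows(moves=[{"claw":3.0,"delta_pos":[-0.05,0.15,3],"twist":0},{"claw":3.0,"delta_pos":[-0.05,0.15,6],"twist":0},{"claw":3.0,"delta_pos":[-0.05,0.15,9],"twist":0},{"claw":3.0,"delta_pos":[-0.05,0.15,10.8],"twist":0},{"claw":3.0,"delta_pos":[-0.05,0.15,11],"twist":0},{"claw":3.0,"delta_pos":[-0.05,0.15,11],"twist":0}])

```text
clock: 21.18
tcp_pos: [0.551, -0.2276, 0.0393]
orientation: [0.0, -0.03, 1.0, 0.0]
wrist_force: [0.5, 0.8, -0.3]
finger_gap: 0.0361
```

```bash
python3 g.py .5508 -.2298 .024 93.4;  python3 - <<'E'
from h import *
im=imaging.read_camera("side"); b=cv2.resize(im[90:270,250:430,::-1],(540,540),interpolation=cv2.INTER_CUBIC); cv2.imwrite("pics/s6.png",b)
E
```

```text
t 21.18 tcp [ 0.551  -0.2276  0.0393] tilt [0. 0.] j6 -0.59 delta [ 0.04 -0.22  1.53] twist 0.1 gap 0.0361 F [ 0.5  0.8 -0.3]
```

View pics/s6.png

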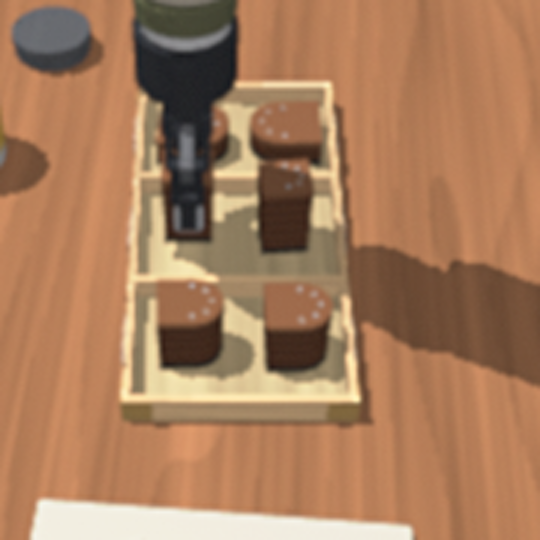

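Request:
play_rows(moves=[{"claw":3.0,"delta_pos":[0.05,-0.1,0.8],"twist":0},{"claw":3.0,"delta_pos":[0.05,-0.15,1.2],"twist":0},{"claw":3.0,"delta_pos":[0.05,-0.15,1.35],"twist":0},{"claw":3.0,"delta_pos":[0.05,-0.15,1.45],"twist":0},{"claw":3.0,"delta_pos":[0.05,-0.15,1.45],"twist":0}])

```text
clock: 21.85
tcp_pos: [0.5505, -0.2298, 0.0243]
orientation: [0.0, -0.03, 1.0, 0.0]
wrist_force: [-0.1, 0.1, -0.2]
finger_gap: 0.0354
```

Request:
play_rows(moves=[{"claw":3.0,"delta_pos":[0,0,0.05],"twist":0},{"claw":3.0,"delta_pos":[0,0,0.1],"twist":0},{"claw":3.0,"delta_pos":[0,0,0.1],"twist":0}])

```text
clock: 22.22
tcp_pos: [0.5506, -0.2298, 0.0239]
orientation: [0.0, -0.03, 1.0, -0.0]
wrist_force: [-2.9, 0.4, 5.5]
finger_gap: 0.0358
```

Touched down at 5.5 N; release, lift, and move away from the tray.

Request:
play_rows(moves=[{"claw":4.2,"delta_pos":[0,0,0],"twist":0},{"claw":5.6,"delta_pos":[0,0,0],"twist":0},{"claw":5.6,"delta_pos":[0,0,0],"twist":0},{"claw":5.6,"delta_pos":[0,0,0],"twist":0},{"claw":5.6,"delta_pos":[0,0,-3],"twist":0},{"claw":5.6,"delta_pos":[0,0,-7],"twist":0},{"claw":5.6,"delta_pos":[0,0,-12],"twist":0},{"claw":5.6,"delta_pos":[0,0,-15],"twist":0},{"claw":5.6,"delta_pos":[0,5,-16],"twist":0},{"claw":5.6,"delta_pos":[0,11,-16],"twist":0},{"claw":5.6,"delta_pos":[0,17,-16],"twist":0}])

```text
clock: 23.6
tcp_pos: [0.5402, -0.0587, 0.1836]
orientation: [0.0, -0.029, 1.0, -0.0]
wrist_force: [0.7, 0.9, 0.7]
finger_gap: 0.0558
```

Request:
play_rows(moves=[{"claw":5.6,"delta_pos":[0,6,0],"twist":0},{"claw":5.6,"delta_pos":[0,12,0],"twist":0},{"claw":5.6,"delta_pos":[0,18,0],"twist":0},{"claw":5.6,"delta_pos":[0,24,0],"twist":0},{"claw":5.6,"delta_pos":[0,30,0],"twist":0},{"claw":5.6,"delta_pos":[0,34,0],"twist":0},{"claw":5.6,"delta_pos":[0,34,0],"twist":0},{"claw":5.6,"delta_pos":[0,34,0],"twist":0}])

```text
clock: 24.6
tcp_pos: [0.5198, 0.2791, 0.1831]
orientation: [-0.0, -0.03, 1.0, -0.0]
wrist_force: [1.0, -1.5, -0.5]
finger_gap: 0.0561
```

```bash
python3 - <<'E'
from h import *
im=imaging.read_camera("top"); b=cv2.resize(im[190:300,345:550,::-1],(700,376),interpolation=cv2.INTER_CUBIC)
im2=imaging.read_camera("side"); a=cv2.resize(im2[100:330,230:410,::-1],(294,376),interpolation=cv2.INTER_CUBIC); cv2.imwrite("pics/s7.png",cv2.resize(np.hstack([b,a]),(800,303)))
s=get_state(); print(s["clock"],s["tcp_pos"])
for q in ["odd_small_mid","odd_square_mid","heel_low_mid","heel_cuban_mid","heel_block_mid"]: print(q,[([round(v) for v in d["extent"]],round(d["conf"],2)) for d in spotter.spot_in("top",q)][:3])
E
```

```text
24.7 [0.5200812  0.27832383 0.18327916]
odd_small_mid [([271, 209, 293, 228], 0.81)]
odd_square_mid [([153, 197, 182, 216], 0.76)]
heel_low_mid [([496, 246, 519, 278], 0.87), ([489, 207, 523, 236], 0.57)]
heel_cuban_mid [([379, 256, 404, 280], 0.87)]
heel_block_mid [([435, 212, 463, 235], 0.64)]
```

View pics/s7.png

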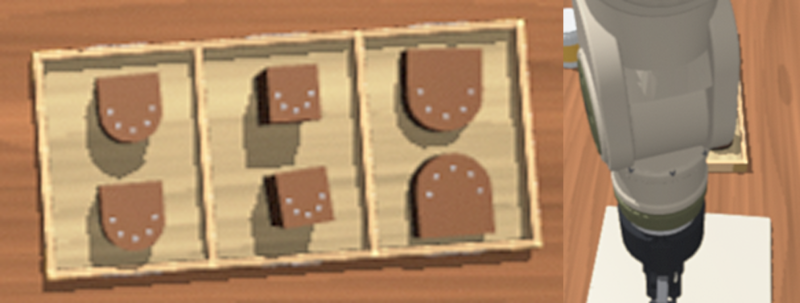

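```bash
python3 -c "
from workcell import env; print(env.hand_in())"
```

```text
the job is handed in; nothing more can be done
None
```

All three heels are standing in the tray, each beside its mate in the same compartment, and the job was handed in at about 25 s of the 96 s allowed.

- **Placing:** Each heel was gripped by its straight sides. The opening matched its width (55.6, 45.3 and 35.8 mm against 56, 46 and 36). It was set down about 80 mm from its mate, until a light touch of 3 to 12 N at the height expected for the tray floor.
- **Final top picture:** All six heels in the tray are upright. The pairs are apart and clear of the walls, and the mates have not visibly moved. The low heel's flat front comes closest to a wall, about 6 mm by design.
- **Odd heels:** The spotter still finds both on the board where they were. The gripper partly hid the square one.
- **Disagreements and gaps:**
  - The side camera could not see the tray in the last check because the arm blocked it. The low and Cuban heels were last seen upright from the side earlier, while the block was still held in the gripper.
  - The fit of the mates' poses was poor because the floor colour got mixed in. I used those positions only roughly, about 36 to 38 mm from the compartment centres.

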